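Seat and screw down the rear cap of the short lens

ROBOT

A 6-joint arm with a two-finger parallel gripper is mounted at the origin on the work surface. World frame = base frame: x ahead of the robot, y to its left, z up, the work surface at z = 0. Lengths are in m, angles in rad, forces in N, time in s.
With the tool pointing down it reaches from about 0.375 to 0.9 m from the base axis. Payload 3.1 kg.
Tool frame: the origin (TCP) lies at the very end of the fingers, on their centre line; the grasp point (between the pads) lies 19 mm behind it; z points along the fingers, y is the line along which they close (so a half turn about z gives the same grasp; the last joint's range is limited). The gripper opens to 87 mm and grips with 3 to 60 N. Pads are 19 mm wide; open, the fingers measure 117 mm over their backs; the gripper's body (75 mm by 190 mm) begins 51 mm behind the grasp point.
Start: joints at [0.947, 0.527, 1.433, -0, 1.181, -0.178], TCP at [0.269, 0.564, 0.223] pointing down, gripper open.
Joint ranges: [-3.08, 3.08], [-0.75, 2.2], [0.22, 2.44], [-1.43, 4.57], [0, 2.65], [-2.85, 2.85]. Speed limits (rad/s): [2.79, 2.79, 3.14, 3.14, 3.14, 3.14].

INTERFACE

Orientations are given as a unit quaternion [x, y, z, w].
In Python, from rig import status, viewer, robot gives the robot as it stands.
- The arm moves only by the tool arm_command, never from a script. Its arguments are lists of equal length, an entry for each row: "delta_rot": the turn, a rotation vector about the tool's x, y, z in degrees, a list of three; "delta_pos": the shift along the tool's x, y, z in m, a list of three; "gripper": the closure, from -1 (fully open) to 1 (shut). In form: {"delta_rot": [[rx, ry, rz], ...], "delta_pos": [[dx, dy, dz], ...], "gripper": [gripper, ...]}. A call has 1 to 12 rows; each row is the pose to reach, as a shift and turn from the pose commanded when the call began, along the tool's axes at that moment; what a row does not reach only later rows make up. A row lasts 1/12 s, in which the tool goes at most 41.7 mm and 7.16 degrees, less where a joint would pass 70% of its speed; a pose out of reach is approached as far as the arm can. A call with a gripper value outside its range is refused whole. The fingers move at their own pace and stop on an object; "grip_force" is the grip in N (left out, the last holds). Time passes only in rows, so rows that repeat a pose let the fingers close. It gives the time, the measured TCP pose, the force, the opening and the grip force at its end, in the units of the state.
- status.get_obs(): the state, without advancing time (a new reading comes with each control period).
- viewer.camera(name): name is "scene" or "top"; returns a dict with "pixels" (400x640x3 uint8, blue, green, red), "fx", "fy", "cx", "cy" (pixels), "pose" (4x4, takes a point from camera to world coordinates). Camera axes: x right, y down, z forward; pixel columns grow to the right and rows downward; lengths in m; the calibration is good to about 2 mm. A picture is of the moment at which its call begins. There is no depth.
- robot.hand_in(): hands the job in; it is judged then, once.
The state is a dict: "time": time; "q": joint angles; "joint_velocities": joint speeds; "joint_torque": joint torques, N m; "position": TCP position; "tool_rot": TCP orientation; "ft_force": force on the tool from outside, world axes, zero at the start; "moment": the same for the moment, N m; "grip_width": finger opening in m; "grip_force": force on a finger pad.
Only numpy, scipy, OpenCV 4.12 (cv2) and the standard library are available. Lean on these libraries where they do the work, as an engineer would, in place of code of your own. Each camera call takes 0.05 s, during which the arm holds its last target. There are 200 camera calls.

TASK

The grey rear cap with the grip bar is only resting on top of the thread of the short, wide lens. Without lifting it off, turn it backwards (anticlockwise seen from above) until its pointer meets the fin on the lens and the cap drops into the thread, then screw it down clockwise about 70 degrees, until the pointer is at the small round post, and let go. Leave the tall lens alone.

Things in the scene. Friction and masses are not known exactly. Their poses are not given: they have to be found in the camera images.
- lens: Short, wide black lens, fixed upright in a grey cradle, mount up: barrel diameter 84 mm, shoulder 70 mm above the underside, steel thread of diameter 55 mm up to 97 mm. Origin: centre of the underside, z up. A flat aluminium fin juts out along its +x, to 62 mm from the axis. Three-start thread: it takes the cap when the cap's +x lies along the lens's +x within 0.2 rad.
- post (a point): Top of a round aluminium post (diameter 12 mm) on the lens's shoulder, 50 mm from the axis, 1.2 rad clockwise of the fin from above: the pointer's place when screwed home. From the fin the cap sinks 4.5 mm per rad after the first 0.2 rad; hard stop at 1.25 rad. Heights of the cap's origin over the lens's: start 88 mm, dropped in at the fin 80, home 75.5.
- cap: Loose grey cap, 50 g. Origin: centre of its lower rim, z up. Skirt diameter 68, flat top at 28 mm; grip bar 52 long (x), 14 wide (y), from 28 to 54 mm up, on the axis; low pointer at its +x end, to 41 mm. Starts level on top of the thread, pointer 0.55 to 0.95 rad clockwise of the fin. Falls 8 mm at the fin (lower it if held). Play in thread: 2.5 mm sideways, 1.5 up.
- tall_lens: Bystander: tall, slim black lens, diameter 66 mm, 128 mm high with its smooth round grey cap (no bar), fixed upright in a cradle. Origin: centre of its underside, z up. Both lenses stand on the clear drawer stack, whose top is 110 mm above the work surface.
There are look-alikes about, which are no part of the job. Leave any orange or pink look-alike of the cap alone.

How it is judged:
On the way:
1. the cap, its pointer at the fin, has dropped into the thread (z of cap in the frame of lens below 0.083 m and angle between the x axis of cap and the x axis of lens, either way round below 0.4 rad and horizontal distance between cap and lens below 0.006 m), for 0.1 s.
At the end, for the whole second after the job is handed in: The cap is screwed at least 1.0 rad (57 degrees) clockwise past the fin (the stop is at 72 degrees), its origin below 78.5 mm above the lens's underside, level within 0.12 rad, within 6 mm of the lens's axis, at rest (z of cap in the frame of lens between 0.07 and 0.0785 m and angle between the x axis of cap and the x axis of lens, either way round above 1 rad and horizontal distance between cap and lens below 0.006 m and angle between cap's own z axis and vertical below 0.12 rad and linear speed of cap below 0.02 m/s and angular speed of cap below 0.2 rad/s); the robot touches nothing.
It fails at once if the cap is lifted off the lens (17 mm or more) (z of cap in the frame of lens above 0.105 m).
It fails at once if the cap is turned more than 83 degrees away from the fin while still riding on top of the thread (forwards, or far past the fin) (angle between the x axis of cap and the x axis of lens, either way round above 1.45 rad and z of cap in the frame of lens above 0.084 m).
It fails at once if the tall lens is struck with more than 10 N (contact force between tall_lens and the arm above 10 N or contact force between tall_lens and the fingers above 10 N).
It also fails if it takes over 35 s, if anything falls off the work surface, if the arm or the gripper's body presses on something with over 40 N, if the wrist force passes 120 N, or if a joint passes its speed limit or range.

## Working session

There is one attempt and no reset: what is moved stays moved. The work goes in short steps, Python scripts to look and compute and a tool call to move; the robot and the scene stay as the last step left them, time stands still between calls to the robot, and variables do not carry over. Pictures are saved under pics/ and viewed, at most 10 in all, crops included, and the job is handed in when it is done.

Besides the shell and the picture viewer there is one more tool, called as name(argument=value, ...) on one line, values as JSON. arm_command: Moves the arm, as the interface text tells. Its arguments: {"type":"object","properties":{"delta_rot":{"type":"array","items":{"type":"array","items":{"type":"number"}}},"delta_pos":{"type":"array","items":{"type":"array","items":{"type":"number"}}},"gripper":{"type":"array","items":{"type":"number"}},"grip_force":{"type":"number"}},"required":["delta_rot","delta_pos","gripper"]}

```bash
mkdir -p pics
cat > h.py <<'E'
import numpy as np, cv2
from rig import status, viewer, robot
def snap(n,f):
    c=viewer.camera(n); cv2.imwrite('pics/'+f,c['pixels']); np.savez('pics/'+n+'.npz',**{k:np.array(c[k]) for k in c}); return c
def ray(c,u,v):
    T=np.array(c['pose']); d=T[:3,:3]@np.array([(u-c['cx'])/c['fx'],(v-c['cy'])/c['fy'],1]); return T[:3,3],d
def onz(c,u,v,z):
    o,d=ray(c,u,v); return o+d*(z-o[2])/d[2]
def proj(c,p):
    T=np.array(c['pose']); q=T[:3,:3].T@(np.array(p)-T[:3,3]); return float(c['fx']*q[0]/q[2]+c['cx']),float(c['fy']*q[1]/q[2]+c['cy'])
def load(n): return dict(np.load('pics/'+n+'.npz'))
E
python3 - <<'E'
from h import *
for n in('scene','top'):
    c=snap(n,n+'0.png'); print(n,c['fx'],np.round(c['pose'],3).tolist())
o=status.get_obs(); print(o['position'],o['tool_rot'],o['grip_width'],o['time'])
E
```

```text
scene 401.84348909237303 [[0.725, 0.477, -0.497, 1.055], [0.689, -0.519, 0.506, -0.678], [-0.017, -0.709, -0.705, 0.925], [0.0, 0.0, 0.0, 1.0]]
top 416.8072374401005 [[0.001, -0.989, 0.149, 0.326], [-1.0, -0.001, -0.005, -0.093], [0.005, -0.149, -0.989, 1.326], [0.0, 0.0, 0.0, 1.0]]
[0.26907505 0.56337436 0.22166208] [ 2.21071591e-01  9.75257069e-01 -9.19930882e-04 -3.92094565e-04] 0.08693952618879953 0.1
```

View pics/scene0.png

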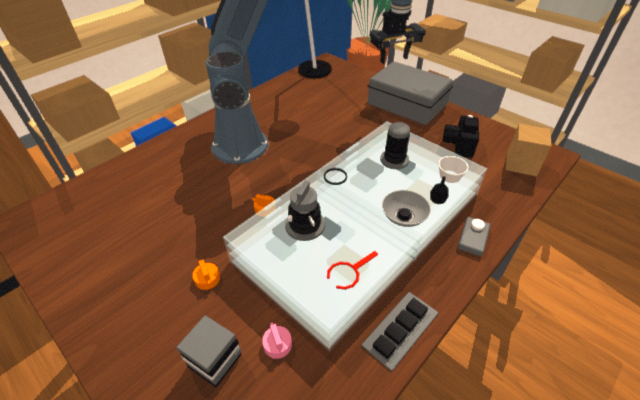

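View pics/top0.png

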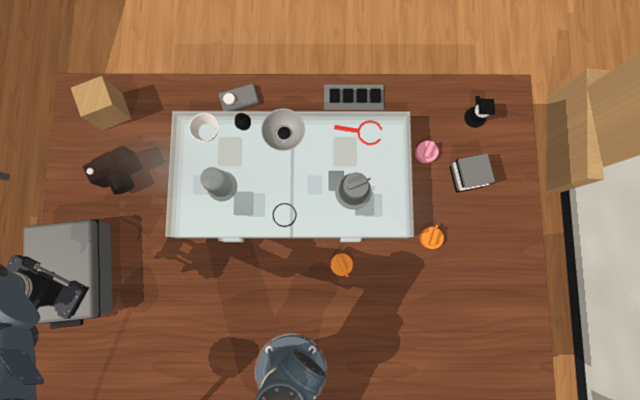

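The lens with the barred grey cap is at scene (305,213) and top (354,190). The tall lens with the smooth cap is at scene (397,145) and top (215,182). The orange caps at top (432,237) and (342,264) and the pink one at (428,152) are look-alikes. Only the grey barred cap on the short lens fits, so I'll confirm it in an enlarged crop.

Run:
```python
from h import *
a=cv2.imread('pics/scene0.png')[165:245,260:350]; b=cv2.imread('pics/top0.png')[155:225,310:400]
a=cv2.resize(a,(400*90//80*1,400),interpolation=cv2.INTER_CUBIC) if 0 else cv2.resize(a,None,fx=4.4,fy=5*.88,interpolation=cv2.INTER_CUBIC)
b=cv2.resize(b,None,fx=4.4,fy=4.4,interpolation=cv2.INTER_CUBIC)
b=cv2.copyMakeBorder(b,0,a.shape[0]-b.shape[0],0,0,cv2.BORDER_CONSTANT)
cv2.imwrite('pics/crop1.png',np.hstack([a,b]))
```

```text
(no output)
```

View pics/crop1.png

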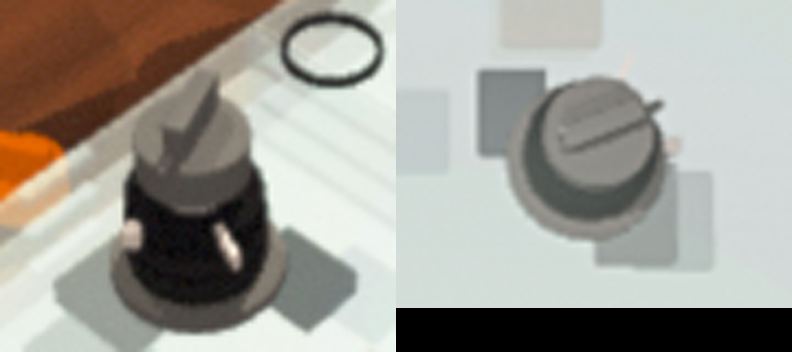

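The crop confirms it. In the top half, the barred grey cap on the wide lens has its fin at crop (625,65), post at (672,145) and pointer/bar end at (660,103), between fin and post. Next I'll measure them.

Run:
```python
from h import *
c=load('top'); im=c['pixels']; s=8
u0,v0=310,150
cr=cv2.resize(im[v0:v0+80,u0:u0+90],None,fx=s,fy=s,interpolation=cv2.INTER_CUBIC); g=cv2.cvtColor(cr,cv2.COLOR_BGR2GRAY)
H=cv2.HoughCircles(cv2.GaussianBlur(g,(0,0),4),cv2.HOUGH_GRADIENT,1,10,param1=60,param2=20,minRadius=90,maxRadius=125)
px=lambda u,v:(u0+(u+.5)/s-.5,v0+(v+.5)/s-.5)
if H is not None:
  for x,y,r in H[0][:4]: print('circ',px(x,y),r/s,onz(c,*px(x,y),.226).round(4))
for l in cv2.createLineSegmentDetector().detect(g)[0][:,0]:
  if np.hypot(l[2]-l[0],l[3]-l[1])>60:
    p=onz(c,*px(*l[:2]),.252);q=onz(c,*px(*l[2:]),.252)
    print('seg',np.round(px(*l[:2])+px(*l[2:]),1),p[:2].round(4),q[:2].round(4),np.degrees(np.arctan2(*(q-p)[[1,0]])).round(1))
hsv=cv2.cvtColor(im,cv2.COLOR_BGR2HSV)
# pinkish/aluminium: red exceeds blue
m=((im[...,2].astype(int)-im[...,0])>8).astype(np.uint8); m[:150]=0;m[225:]=0;m[:,:325]=0;m[:,390:]=0
n,_,st,ce=cv2.connectedComponentsWithStats(m)
for i in range(1,n):
  if st[i,4]>3: print(st[i],ce[i].round(1),onz(c,*ce[i],.18).round(4))
```

```text
seg [328.4 170.3 343.2 170.3] [ 0.5645 -0.1129] [ 0.5646 -0.152 ] -89.9
seg [327.9 189.6 328.  171. ] [ 0.513  -0.1114] [ 0.5627 -0.1118] -0.4
seg [348.9 208.9 341.6 205.8] [ 0.4624 -0.1659] [ 0.4705 -0.1472] 66.8
[335 160   7   4  16] [337.7 161.4] [ 0.6062 -0.1405  0.18  ]
[343 161   4   3   8] [344.6 162.1] [ 0.6043 -0.16    0.18  ]
[348 161   4   3   8] [349.6 161.9] [ 0.605  -0.1741  0.18  ]
[353 162   3   2   4] [354.  162.5] [ 0.6033 -0.1864  0.18  ]
[360 168   4   6   7] [361.6 170.1] [ 0.5813 -0.2075  0.18  ]
[348 175   3   3   7] [349.1 175.7] [ 0.5653 -0.1724  0.18  ]
[364 178   2   4   4] [364.8 179.5] [ 0.5545 -0.216   0.18  ]
[370 186   5   4  14] [372.2 187.6] [ 0.5314 -0.2366  0.18  ]
```

Run:
```python
from h import *
def mk(n,u0,v0,w,h,s):
    c=load(n); im=cv2.resize(c['pixels'][v0:v0+h,u0:u0+w],None,fx=s,fy=s,interpolation=cv2.INTER_CUBIC)
    im=cv2.convertScaleAbs(im,alpha=1.5)
    for k in range(0,w,5):
        cv2.line(im,(k*s+s//2,0),(k*s+s//2,8),(0,0,255),1)
        if k%10==0: cv2.putText(im,str(u0+k),(k*s-6,22),0,.4,(0,0,255),1)
    for k in range(0,h,5):
        cv2.line(im,(0,k*s+s//2),(8,k*s+s//2),(0,0,255),1)
        if k%10==0: cv2.putText(im,str(v0+k),(10,k*s+8),0,.4,(0,0,255),1)
    return im
cv2.imwrite('pics/crop2.png',np.hstack([mk('top',330,158,50,56,8),mk('scene',282,178,48,56,8)]))
```

```text
(no output)
```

View pics/crop2.png

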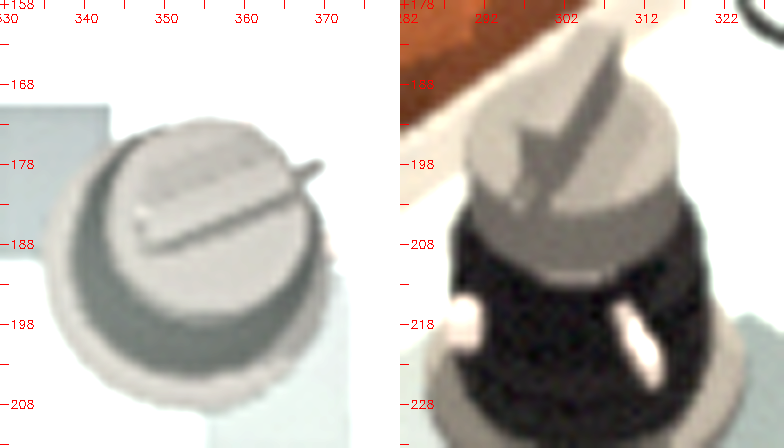

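Run:
```python
from h import *
t=load('top');s=load('scene')
C=onz(t,355.4,185,.226);print('C',C,'in scene',proj(s,C), 'extents', [proj(s,C+.034*np.array(d)) for d in([.725,.689,0],[-.725,-.689,0],[.7,-.714,0],[-.7,.714,0])])
def ang(c,a,b,z):
    p=onz(c,*a,z);q=onz(c,*b,z);return p[:2].round(4),q[:2].round(4),np.degrees(np.arctan2(*(q-p)[[1,0]])).round(1)
print(ang(t,(348,187.3),(366,180),.252),ang(t,(348.5,189),(365,182),.226),ang(t,(347,184),(361.5,178),.226))
print(ang(s,(308.7,182),(301.5,194.5),.252),ang(s,(304.5,181.5),(297,194),.252))
for z in(.16,.17,.18,.19): print(z,onz(t,372.2,187.6,z)-C,onz(s,290,215,z)-C)
for z in(.16,.17,.18): print(z,'fin',onz(t,362.5,168,z)-C,onz(s,309.5,215.5,z)-C, onz(s,314,225,z)-C)
```

```text
C [ 0.53027712 -0.18577877  0.226     ] in scene (302.52211101277777, 193.6000790203296) extents [(316.15509006763494, 193.4398722938885), (288.90000098005703, 193.76015802043517), (302.4443890920334, 203.33970382033263), (302.59618056026665, 184.31814678372962)]
(array([ 0.5193, -0.1641]), array([ 0.5388, -0.2116]), np.float64(-67.6)) (array([ 0.5194, -0.1672]), array([ 0.5385, -0.2117]), np.float64(-66.7)) (array([ 0.533 , -0.1633]), array([ 0.5494, -0.2024]), np.float64(-67.2))
(array([ 0.5321, -0.1645]), array([ 0.5502, -0.2079]), np.float64(-67.4)) (array([ 0.5231, -0.1702]), array([ 0.541, -0.214]), np.float64(-67.8))
0.16 [ 0.00481776 -0.05326215 -0.066     ] [-0.017487   -0.03196655 -0.066     ]
0.17 [ 0.0030255 -0.0520071 -0.056    ] [-0.01039666 -0.03798474 -0.056     ]
0.18 [ 0.00123324 -0.05075204 -0.046     ] [-0.00330633 -0.04400294 -0.046     ]
0.19 [-0.00055901 -0.04949698 -0.036     ] [ 0.003784   -0.05002114 -0.036     ]
0.16 fin [ 0.06173291 -0.02645218 -0.066     ] [ 0.02090534  0.00103961 -0.066     ] [ 0.05194401 -0.01468911 -0.066     ]
0.17 fin [ 0.05945237 -0.02542713 -0.056     ] [ 0.02749356 -0.00541026 -0.056     ] [ 0.0581263  -0.02093327 -0.056     ]
0.18 fin [ 0.05717182 -0.02440208 -0.046     ] [ 0.03408179 -0.01186012 -0.046     ] [ 0.06430859 -0.02717743 -0.046     ]
```

```bash
cat >> h.py <<'E'
from scipy.spatial.transform import Rotation as R
def need(target,yang):
    o=status.get_obs(); r=R.from_quat(o['tool_rot']).as_matrix()
    d=r.T@(np.array(target)-o['position']); a=np.degrees(np.arctan2(r[1,1],r[0,1]))
    print('t',round(o['time'],2),'d',d.round(4),'rz',((a-yang+90)%180-90).round(1),'tilt',r[:,2].round(3),'q6',round(float(o['q'][5]),2),'w',round(o['grip_width'],4),'F',np.round(o['ft_force'],1))
E
python3 -c "
from h import *
need((.534,-.186,.35),22.6)"
```

```text
t 0.1 d [-0.5621 -0.5621 -0.1274] rz 41.9 tilt [-0.001 -0.002 -1.   ] q6 -0.18 w 0.0869 F [ 0.2 -0.8 -0.3]
```

arm_command(delta_rot=[[0,0,0],[0,0,0],[0,0,0],[0,0,10],[0,0,20],[0,0,30],[0,0,42],[0,0,42],[0,0,42],[0,0,42],[0,0,42],[0,0,42]], delta_pos=[[0,0,-0.127],[0,0,-0.127],[0,0,-0.127],[-0.562,-0.562,-0.127],[-0.562,-0.562,-0.127],[-0.562,-0.562,-0.127],[-0.562,-0.562,-0.127],[-0.562,-0.562,-0.127],[-0.562,-0.562,-0.127],[-0.562,-0.562,-0.127],[-0.562,-0.562,-0.127],[-0.562,-0.562,-0.127]], gripper=[-1,-1,-1,-1,-1,-1,-1,-1,-1,-1,-1,-1])

```text
time: 1.1
position: [0.3942, 0.2084, 0.3483]
tool_rot: [0.556, 0.831, -0.0, -0.0]
ft_force: [0.6, 0.1, 0.7]
grip_width: 0.0871
grip_force: 0.0
```

```bash
python3 -c "
from h import *
need((.534,-.186,.35),22.6)"
```

```text
t 1.1 d [-0.4179 -0.0216 -0.0017] rz -0.1 tilt [-0. -0. -1.] q6 -0.16 w 0.0871 F [0.6 0.1 0.7]
```

arm_command(delta_rot=[[0,0,0],[0,0,0],[0,0,0],[0,0,0],[0,0,0],[0,0,0],[0,0,0],[0,0,0],[0,0,0],[0,0,0],[0,0,0],[0,0,0]], delta_pos=[[-0.418,-0.022,0],[-0.418,-0.022,0],[-0.418,-0.022,0],[-0.418,-0.022,0],[-0.418,-0.022,0],[-0.418,-0.022,0],[-0.418,-0.022,0],[-0.418,-0.022,0],[-0.418,-0.022,0],[-0.418,-0.022,0],[-0.418,-0.022,0],[-0.418,-0.022,0]], gripper=[-1,-1,-1,-1,-1,-1,-1,-1,-1,-1,-1,-1])

```text
time: 2.1
position: [0.5338, -0.1866, 0.3473]
tool_rot: [0.557, 0.83, -0.0, -0.001]
ft_force: [0.2, 0.9, 1.1]
grip_width: 0.087
grip_force: 0.0
```

```bash
python3 -c "
from h import *
need((.534,-.186,.231),22.6)"
```

```text
t 2.1 d [0.0003 0.0005 0.1163] rz -0.4 tilt [-0.001  0.001 -1.   ] q6 -0.92 w 0.087 F [0.2 0.9 1.1]
```

arm_command(delta_rot=[[0,0,0],[0,0,0],[0,0,0],[0,0,0],[0,0,0],[0,0,0]], delta_pos=[[0,0,0.04],[0,0,0.07],[0,0,0.1],[0,0,0.115],[0,0,0.115],[0,0,0.115]], gripper=[-1,-1,-1,-0.5,-0.3,-0.3])

```text
time: 2.6
position: [0.5329, -0.1826, 0.2331]
tool_rot: [0.555, 0.832, 0.0, -0.001]
ft_force: [0.3, 0.0, 0.4]
grip_width: 0.0742
grip_force: 0.0
```

Run:
```python
from h import *
need((.534,-.186,.231),22.6)
c=snap('scene','s2.png'); cv2.imwrite('pics/s2c.png',cv2.resize(c['pixels'][150:240,250:360],None,fx=6,fy=6,interpolation=cv2.INTER_CUBIC))
```

```text
t 2.6 d [-0.0035 -0.0003  0.0021] rz -0.1 tilt [-0.002  0.002 -1.   ] q6 -0.92 w 0.0742 F [0.3 0.  0.4]
```

View pics/s2c.png

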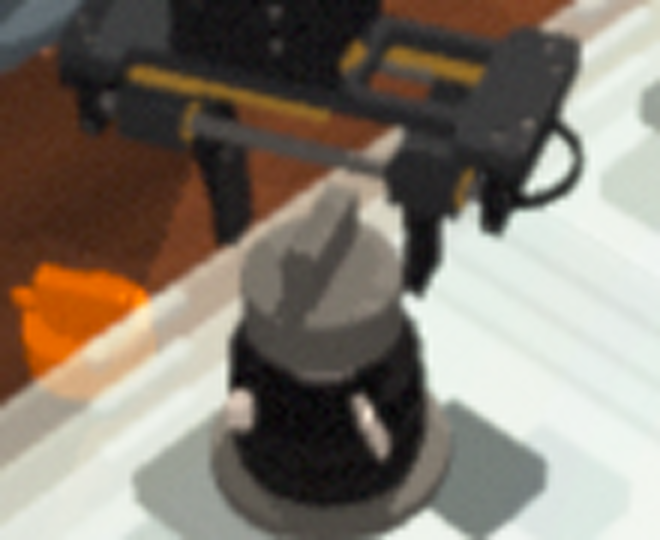

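The open fingers straddle the bar: tips at crop (232,235) and (418,290), bar at about (320,240). Closing gently.

arm_command(delta_rot=[[0,0,0],[0,0,0],[0,0,0],[0,0,0],[0,0,0],[0,0,0]], delta_pos=[[0,0,0],[0,0,0],[0,0,0],[0,0,0],[0,0,0],[0,0,0]], gripper=[0.2,0.2,0.4,0.4,0.4,0.4], grip_force=10)

```text
time: 3.15
position: [0.5338, -0.1845, 0.2338]
tool_rot: [0.556, 0.831, 0.0, 0.0]
ft_force: [0.3, 0.2, -0.1]
grip_width: 0.0317
grip_force: 0.0
```

Run:
```python
from h import *
need((.534,-.186,.232),22.6)
```

```text
t 3.15 d [-0.0015 -0.0004  0.0018] rz -0.1 tilt [ 0. -0. -1.] q6 -0.92 w 0.0317 F [ 0.3  0.2 -0.1]
```

arm_command(delta_rot=[[0,0,0],[0,0,0],[0,0,0],[0,0,0],[0,0,0],[0,0,0],[0,0,0]], delta_pos=[[-0.001,0,0.001],[-0.001,0,0.001],[-0.001,0,0.001],[-0.001,0,0.001],[-0.001,0,0.001],[-0.001,0,0.001],[-0.001,0,0.001]], gripper=[0.6,0.7,1,1,1,1,1], grip_force=15)

```text
time: 3.73
position: [0.5341, -0.1852, 0.2324]
tool_rot: [0.556, 0.831, 0.0, -0.0]
ft_force: [0.5, 0.1, 0.0]
grip_width: 0.0136
grip_force: 15.0
```

Run:
```python
from h import *
need((.534,-.186,.232),22.6)
c=snap('scene','s3.png'); cv2.imwrite('pics/s3c.png',cv2.resize(c['pixels'][150:240,250:360],None,fx=6,fy=6,interpolation=cv2.INTER_CUBIC))
```

```text
t 3.73 d [-0.0007 -0.0004  0.0004] rz -0.1 tilt [-0.  0. -1.] q6 -0.92 w 0.0136 F [0.5 0.1 0. ]
```

View pics/s3c.png

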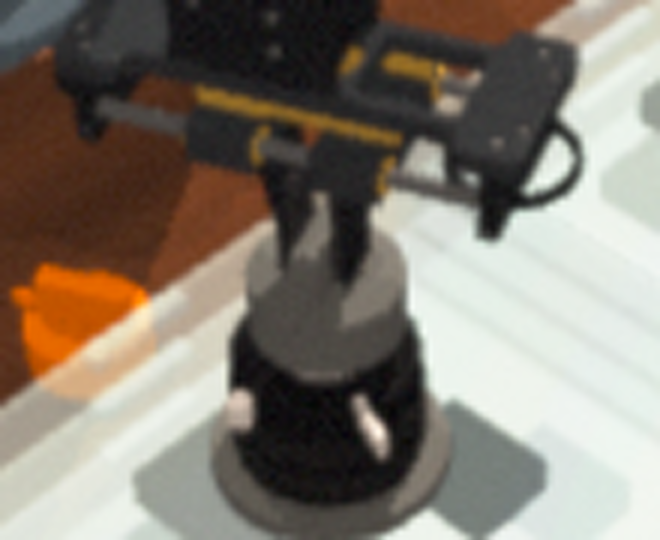

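The bar is gripped (13.6 mm), with the cap shifted about 0.7 px to the right by the closing. I'll shift back 1.5 mm and turn backwards.

arm_command(delta_rot=[[0,0,0],[0,0,-4],[0,0,-9],[0,0,-14],[0,0,-19],[0,0,-24],[0,0,-29],[0,0,-34],[0,0,-38],[0,0,-42],[0,0,-45],[0,0,-45]], delta_pos=[[0,-0.0015,0],[0,-0.0015,0],[0,-0.0015,0],[0,-0.0015,0],[0,-0.0015,0],[0,-0.0015,0],[0,-0.0015,0],[0,-0.0015,0],[0,-0.0015,0],[0,-0.0015,0],[0,-0.0015,0],[0,-0.0015,0]], gripper=[1,1,1,1,1,1,1,1,1,1,1,1])

```text
time: 4.78
position: [0.5326, -0.1859, 0.2325]
tool_rot: [0.195, 0.981, 0.0, -0.0]
ft_force: [-0.7, 0.7, 0.3]
grip_width: 0.014
grip_force: 15.0
```

Run:
```python
from h import *
need((.5325,-.1865,.224),67.5)
c=snap('scene','s4.png'); cv2.imwrite('pics/s4c.png',cv2.resize(c['pixels'][150:240,250:360],None,fx=6,fy=6,interpolation=cv2.INTER_CUBIC))
```

```text
t 4.78 d [-0.0001 -0.0006  0.0085] rz 0.0 tilt [-0.  0. -1.] q6 -1.71 w 0.014 F [-0.7  0.7  0.3]
```

View pics/s4c.png

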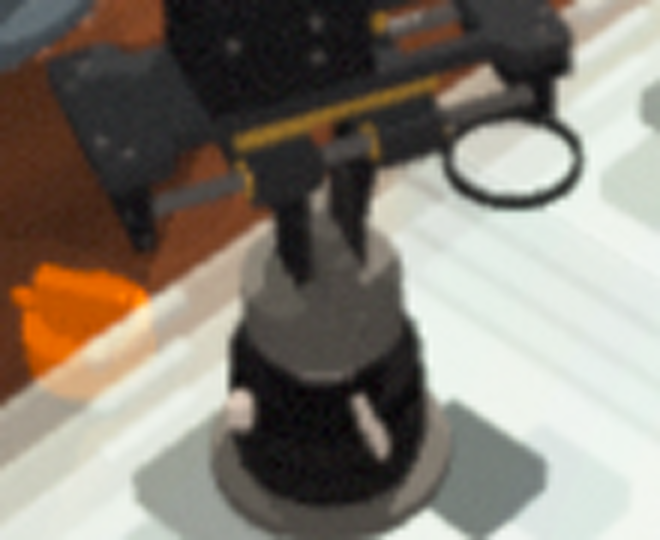

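The cap is turned and centred: disc edges at crop 242..402, the same as the original. Lowering 8 mm.

arm_command(delta_rot=[[0,0,0],[0,0,0],[0,0,0],[0,0,0],[0,0,0],[0,0,0],[0,0,0]], delta_pos=[[0,0,0.0015],[0,0,0.003],[0,0,0.0045],[0,0,0.006],[0,0,0.0075],[0,0,0.008],[0,0,0.008]], gripper=[1,1,1,1,1,1,1])

```text
time: 5.42
position: [0.5326, -0.1858, 0.2244]
tool_rot: [0.195, 0.981, 0.0, -0.0]
ft_force: [-0.3, -0.3, -0.1]
grip_width: 0.0138
grip_force: 15.0
```

Run:
```python
from h import *
need((.5325,-.1865,.224),67.5)
c=snap('scene','s5.png'); cv2.imwrite('pics/s5c.png',cv2.resize(c['pixels'][150:240,250:360],None,fx=6,fy=6,interpolation=cv2.INTER_CUBIC))
```

```text
t 5.42 d [-0.0001 -0.0007  0.0004] rz -0.0 tilt [-0.  0. -1.] q6 -1.71 w 0.0138 F [-0.3 -0.3 -0.1]
```

View pics/s5c.png

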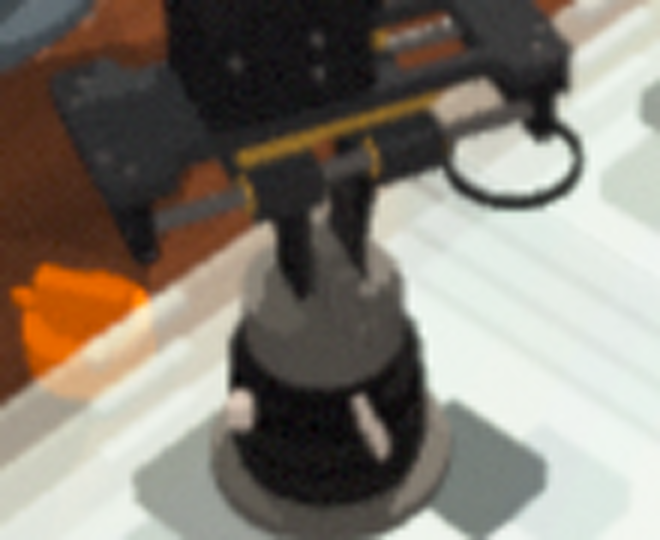

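The cap followed the arm down 8 mm with no resisting force: skirt edge from crop row 380 to 388, fingers unmoved relative to the cap. It's in the thread, so I'll screw clockwise.

arm_command(delta_rot=[[0,0,6],[0,0,12],[0,0,18],[0,0,24],[0,0,30],[0,0,36],[0,0,42],[0,0,48],[0,0,54],[0,0,60],[0,0,66],[0,0,67]], delta_pos=[[0,0,0],[0,0,0.0002],[0,0,0.0006],[0,0,0.001],[0,0,0.0015],[0,0,0.002],[0,0,0.0025],[0,0,0.003],[0,0,0.0034],[0,0,0.0039],[0,0,0.0044],[0,0,0.0045]], gripper=[1,1,1,1,1,1,1,1,1,1,1,1])

```text
time: 6.47
position: [0.533, -0.186, 0.2201]
tool_rot: [0.705, 0.709, 0.0, 0.0]
ft_force: [0.8, 1.2, -0.2]
grip_width: 0.014
grip_force: 15.0
```

arm_command(delta_rot=[[0,0,0],[0,0,0],[0,0,0]], delta_pos=[[0,0,0],[0,0,0],[0,0,0]], gripper=[1,1,1])

```text
time: 6.72
position: [0.5329, -0.186, 0.2202]
tool_rot: [0.704, 0.71, 0.0, 0.0]
ft_force: [0.5, -0.5, 0.1]
grip_width: 0.0138
grip_force: 15.0
```

Run:
```python
from h import *
need((.5325,-.1865,.2195),-1.2)
print(status.get_obs()['moment'])
c=snap('scene','s6.png'); cv2.imwrite('pics/s6c.png',cv2.resize(c['pixels'][150:240,250:360],None,fx=6,fy=6,interpolation=cv2.INTER_CUBIC))
```

```text
t 6.72 d [-0.0005 -0.0004  0.0007] rz 1.7 tilt [ 0. -0. -1.] q6 -0.54 w 0.0138 F [ 0.5 -0.5  0.1]
[-0.10754411  0.02903605 -0.01740218]
```

View pics/s6c.png

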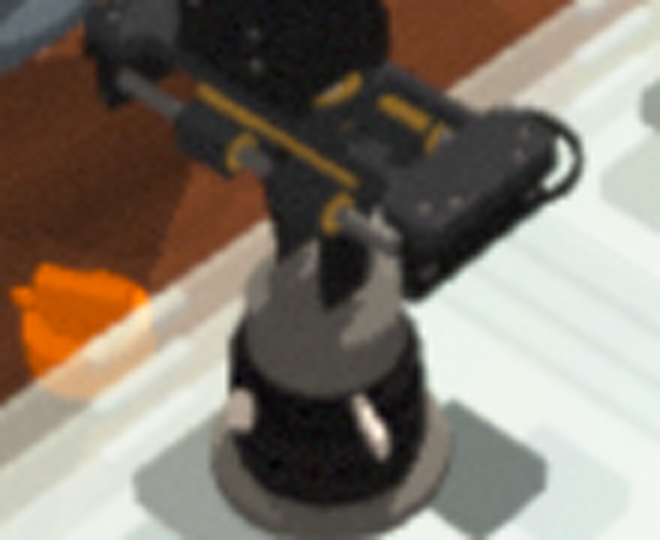

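The cap has sunk further (skirt edge at row 397) and the bar points at -89.5°, toward the post. One small extra turn, then release and retreat.

arm_command(delta_rot=[[0,0,1.5],[0,0,1.5],[0,0,1.5],[0,0,1.5],[0,0,1.5],[0,0,1.5],[0,0,1.5],[0,0,1.5],[0,0,1.5],[0,0,1.5],[0,0,1.5],[0,0,1.5]], delta_pos=[[0,0,0.0003],[0,0,0.0003],[0,0,0.0003],[0,0,0.0003],[0,0,0.0003],[0,0,0.0003],[0,0,0.0003],[0,0,0.0003],[0,0,0.0003],[0,0,0.0003],[0,0,0.0003],[0,0,0.0003]], gripper=[1,1,-0.2,-0.2,-0.2,-0.2,-0.2,-0.2,-0.2,-0.2,-0.2,-0.2])

```text
time: 7.77
position: [0.5327, -0.1859, 0.2197]
tool_rot: [0.713, 0.701, 0.0, 0.0]
ft_force: [-0.6, 0.6, -0.4]
grip_width: 0.0517
grip_force: 0.0
```

arm_command(delta_rot=[[0,0,0],[0,0,0],[0,0,0],[0,0,0],[0,0,0],[0,0,0],[0,0,0],[0,0,0],[0,0,0],[0,0,0],[0,0,0],[0,0,0]], delta_pos=[[0,0,-0.02],[0,0,-0.05],[0,0,-0.08],[0,0,-0.11],[0,-0.03,-0.12],[0,-0.06,-0.12],[0,-0.09,-0.12],[0,-0.12,-0.12],[0,-0.14,-0.12],[0,-0.14,-0.12],[0,-0.14,-0.12],[0,-0.14,-0.12]], gripper=[-0.2,-0.2,-0.2,-0.2,-0.2,-0.2,-0.2,-0.2,-0.2,-0.2,-0.2,-0.2])

```text
time: 8.77
position: [0.3937, -0.1838, 0.3401]
tool_rot: [0.714, 0.701, 0.0, 0.001]
ft_force: [-0.2, -0.4, 0.5]
grip_width: 0.0523
grip_force: 0.0
```

Run:
```python
from h import *
from h import *
def mk(n,u0,v0,w,h,s):
    im=snap(n,n+'9.png')['pixels']
    return cv2.convertScaleAbs(cv2.resize(im[v0:v0+h,u0:u0+w],None,fx=s,fy=s,interpolation=cv2.INTER_CUBIC),alpha=1.5)
cv2.imwrite('pics/crop9.png',np.hstack([mk('top',330,158,50,56,8),mk('scene',282,178,48,56,8)]))
```

```text
(no output)
```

View pics/crop9.png

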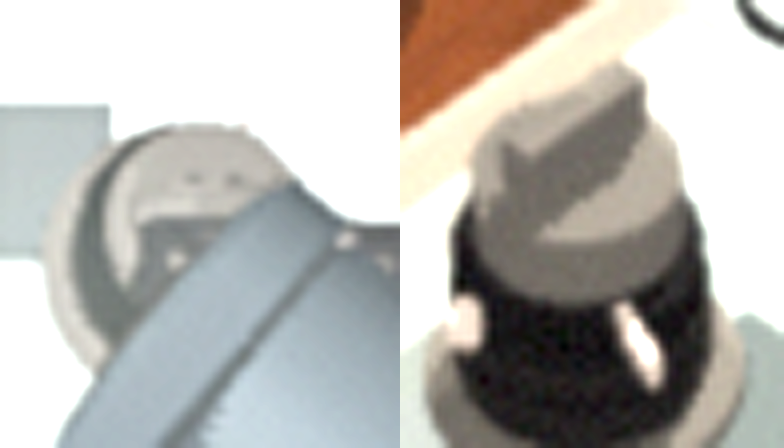

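The cap sits level and lower, with the bar's pointer end at crop (515,160) toward the post at (465,325). I'll check its angle and height before handing in.

Run:
```python
from h import *
s=load('scene')
p=onz(s,296.4,197.5,.2395);q=onz(s,312.2,188.2,.2395)
print(np.degrees(np.arctan2(*(p-q)[[1,0]])),p,q)
n=np.array([.7,-.714,0])*.034; C=np.array([.532,-.1863,0])
for z in(.1855,.19,.198): print(z,'skirt bottom row (crop)',(proj(s,C+n+[0,0,z])[1]-178+.5)*8,'disc bottom row',(proj(s,C+n+[0,0,z+.028])[1]-178+.5)*8)
```

```text
-96.39978437879321 [ 0.5390234  -0.21495908  0.2395    ] [ 0.54458082 -0.16541188  0.2395    ]
0.1855 skirt bottom row (crop) 300.8102120001431 disc bottom row 238.838456293872
0.19 skirt bottom row (crop) 291.01503834451796 disc bottom row 228.64653818610964
0.198 skirt bottom row (crop) 273.4474775896381 disc bottom row 210.36418465835413
```

```bash
python3 -c "
from rig import robot
print(robot.hand_in())"
```

```text
the job is handed in; nothing more can be done
None
```

I turned the cap back to the fin, where it dropped into the thread, then screwed it down to the post, let go and handed the job in at about 9 s; the last picture puts it home to within about 1 mm, but the hand-in returned no verdict.

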